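# Push the row of mounts home on the rail and bolt it in

## Robot

A 6-joint arm with a two-finger parallel gripper is mounted at the origin on a cart in front of the work surface, level with it; the furniture and walls round the work are solid. World frame = base frame: x ahead of the robot, y to its left, z up, the work surface at z = 0. Lengths are in m, angles in rad, forces in N, time in s.
With the tool pointing down it reaches from about 0.35 to 0.925 m from the base axis. Payload 6.4 kg.
Tool frame: the origin (TCP) lies between the finger pads; the fingertips stand 25 mm ahead of it and the grasp point (between the pads) lies 6 mm ahead of it; x points along the fingers, y is the direction in which the jaws open and shut, and the axes are right-handed (so a half turn about x gives the same grasp; the last joint's range is limited). The gripper opens to 85 mm and grips with 20 to 120 N. Pads are 22 mm wide; open, the fingers measure 114 mm over their backs; the gripper's body (76 mm by 85 mm) begins 54 mm behind the grasp point. The pads swing forward as they close: fully open they stand 13 mm farther back than shut.
Start: joints at [-0.174, 0.245, 1.558, -0, 1.339, -0.174], TCP at [0.65, 0, 0.256] pointing down, gripper open.
Joint ranges: [-3.13, 3.13], [-1.02, 2.26], [0.13, 2.54], [-0.95, 4.09], [0.21, 2.88], [-2.74, 2.74]. Speed limits (rad/s): [2.57, 2.57, 3.14, 3.14, 3.14, 3.14].

## Interface

Orientations are given as a rotation vector (axis times angle).
In Python, from plant import * gives the robot as it stands. The module is installed in compiled form; this text tells all that it offers.
- The arm moves only by the tool jog_arm, never from a script. Its argument "deltas" is one flat list of numbers, 4 for each row, row after row: the shift along the tool's x, y, z in mm, then the turn about the tool's x in rad. In form: [tx, ty, tz, roll, tx, ty, tz, roll, ...]. A call has 1 to 5 rows; each row shifts and turns the commanded pose from where the row before left it, along the tool's axes as they then stand; what a row does not reach is not made up. A row lasts 1/8 s, in which the tool goes at most 62.5 mm and 10.7 degrees, less where a joint would pass 70% of its speed; a pose out of reach is approached as far as the arm can. A call is refused whole if a number of a shift passes 62.5 or a number of a turn 0.188, either way. A call with a gripper value outside its range is refused whole. "jaw" is the gripper command: -1 is fully open, 1 is shut, values between are in proportion, set as the call begins (left out, the last holds). The fingers move at their own pace and stop on an object; "force" is the grip in N (left out, the last holds). Time passes only in rows, so rows that do not move let the fingers close. It gives the time, the measured TCP pose, the force and the opening at its end, in the units of the state.
- state(): the state, without advancing time (a new reading comes with each control period).
- snapshot(name): name is "scene" or "side" or "wrist"; returns (picture, depth): 400x640x3 uint8, red, green, blue; 400x640 float32, m along the optical axis (not along the pixel's ray), 0 where there is no reading.
- get_calibration(name): a dict with "intrinsics" (3x3 intrinsics, pixels), "rvec" (rotation vector, rad) and "tvec" (3), from world to camera coordinates, as OpenCV has them. Camera axes: x right, y down, z forward; pixel columns grow to the right and rows downward; lengths in m; the calibration is good to about 2 mm. A picture is of the moment at which its call begins: read the wrist's pose just before it. get_calibration takes no time and is no camera call; for the wrist camera it gives the pose at the moment of the call.
- hand_in(): hands the job in, once; it reports no verdict.
The state is a dict: "time": time; "joints": joint angles; "joint_vel": joint speeds; "joint_efforts": joint torques, N m; "eef_pos": TCP position; "tool_rot": TCP orientation; "force": force on the tool from outside, world axes, zero at the start; "moment": the same for the moment, N m; "opening": finger opening in m.
Only numpy, scipy, OpenCV 4.12 (cv2) and the standard library are available. Lean on these libraries where they do the work, as an engineer would, in place of code of your own. Each camera call takes 0.05 s, during which the arm holds its last target.

## Task

Four round mounts stand in a row in the guide rail. With the shut fingers, push the row from behind along the rail as one train, the mounts staying together, until the front mount is against the end stop and no gaps remain; then push the retaining bolt fully in behind the last mount, and move clear. Only push: do not lift or tip any mount, and leave the tape roll, the lens ring and the vial alone.

Things in the scene. Friction and masses are not known exactly. Their poses are not given: they have to be found in the camera images.
- rail: Grey metal guide rail fixed to the table: a straight open-topped channel, 340 mm along its y, 59 mm wide. Origin: its middle, on the table surface; z up. Smooth channel floor 5 mm up; walls 15 mm high, 6 mm thick, 47 mm apart inside. End stop at -y, open end at +y. Low foot clamps (9 mm high) stick out 13 mm beside the walls at y = -130 and 150 mm.
- stop_face (a point): Foot of the end stop's inner face, mid-channel, at y = -161 mm in the rail's frame, on the channel floor. The stop is 46 mm high. The row is pushed toward it, along the rail's -y.
- mount_0: Mount 0 of the row, counted from the end stop (front). Round, 0.13 to 0.22 kg: black body 44 mm across, 20 mm high; brass collar 49 mm across from 26 to 36 mm up; thin pins to 50 mm. Origin: centre of its underside, on the channel floor. Neighbours touch collar to collar at 49 mm between centres (gaps up to 1.5 mm at the start). Home: y = -136.5 mm in the rail's frame.
- mount_1: Mount 1 of the row, counted from the end stop. Round, 0.13 to 0.22 kg: black body 44 mm across, 20 mm high; brass collar 49 mm across from 26 to 36 mm up; thin pins to 50 mm. Origin: centre of its underside, on the channel floor. Neighbours touch collar to collar at 49 mm between centres (gaps up to 1.5 mm at the start). Home: y = -87.5 mm in the rail's frame.
- mount_2: Mount 2 of the row, counted from the end stop. Round, 0.13 to 0.22 kg: black body 44 mm across, 20 mm high; brass collar 49 mm across from 26 to 36 mm up; thin pins to 50 mm. Origin: centre of its underside, on the channel floor. Neighbours touch collar to collar at 49 mm between centres (gaps up to 1.5 mm at the start). Home: y = -38.5 mm in the rail's frame.
- mount_3: Mount 3 of the row, counted from the end stop (last: push on this). Round, 0.13 to 0.22 kg: black body 44 mm across, 20 mm high; brass collar 49 mm across from 26 to 36 mm up; thin pins to 50 mm. Origin: centre of its underside, on the channel floor. Neighbours touch collar to collar at 49 mm between centres (gaps up to 1.5 mm at the start). Home: y = 10.5 mm in the rail's frame.
- bolt (a joint): Retaining bolt: 8 mm steel pin across the rail, 36 mm above the table, at y = 41.5 mm in the rail's frame. Value in m: 0 to 0.005 at the start (drawn back, channel free), 0.026 fully in, against its stop, 2.5 mm behind the collar of the last mount when that is home. Slides along the rail's +x with 1 N friction, no spring; stays where left.
- bolt_plate (a point): Centre of the outer face of the bolt's dark push plate (30 mm along the rail, 28 to 54 mm above the table), on the rail's -x side; push it along the rail's +x. At bolt value 0 it is at x = -79, y = 41.5, z = 41 mm in the rail's frame, fully in at x = -53. A 45 mm high pillar (x = -43 to -30, y = 31 to 52 mm) guides the bolt.
- tape_roll: Black tape roll lying flat, 62 mm across, 19 mm high; bystander, leave alone. Origin: centre of its underside.
- lens_ring: Lens in a black ring lying flat, 54 mm across, 13 mm high; bystander, leave alone. Origin: centre of its underside.
- vial: Small brown vial with black cap, 29 mm across, 42 mm high; bystander, leave alone. Origin: centre of its underside.
Mind the look-alikes: they are no part of the job. What is shaped like the mount_3 but pink is not meant. What is shaped like the mount_0 but turquoise is not meant.

How it is judged:
On the way:
1. the whole row is home against the end stop while the bolt is still drawn back (y of mount_0 in the frame of rail between -0.1405 and -0.132 m and y of mount_1 in the frame of rail between -0.0915 and -0.083 m and y of mount_2 in the frame of rail between -0.0425 and -0.034 m and y of mount_3 in the frame of rail between 0.0065 and 0.015 m and value of joint bolt below 0.012 m), for 0.2 s.
At the end, for the whole second after the job is handed in: All four mounts stand upright and still in the rail, each within 4.5 mm of its place in a closed row against the end stop, and the bolt is pushed in behind the last one (joint above 0.023 of 0.026) (y of mount_0 in the frame of rail between -0.1405 and -0.132 m and y of mount_1 in the frame of rail between -0.0915 and -0.083 m and y of mount_2 in the frame of rail between -0.0425 and -0.034 m and y of mount_3 in the frame of rail between 0.0065 and 0.015 m and value of joint bolt above 0.023 m and angle between each of mount_0, mount_1, mount_2, mount_3's own z axis and vertical below 0.1 rad and linear speed of each of mount_0, mount_1, mount_2, mount_3 below 0.01 m/s); the robot touches nothing.
It fails at once if a mount is lifted more than 8 mm (z of any of mount_0, mount_1, mount_2, mount_3 in the frame of rail above 0.013 m).
It fails at once if a mount is tipped by more than 0.35 rad (angle between any of mount_0, mount_1, mount_2, mount_3's own z axis and vertical above 0.35 rad).
It fails at once if the train comes apart: a gap of more than 12 mm opens between neighbouring mounts (distance between mount_0 and mount_1 above 0.061 m or distance between mount_1 and mount_2 above 0.061 m or distance between mount_2 and mount_3 above 0.061 m).
It fails at once if a bystander (tape roll, lens ring or vial) is moved more than 20 mm (distance of any of tape_roll, lens_ring, vial from where it was at the start of the episode above 0.02 m).
It also fails if it takes over 48 s, if anything falls off the work surface, if the arm or the gripper's body presses on something with over 40 N, if the wrist force passes 120 N, or if a joint passes its speed limit or range.

## Working session

There is one attempt and no reset: what is moved stays moved. The work goes in short steps, Python scripts to look and compute and a tool call to move; the robot and the scene stay as the last step left them, time stands still between calls to the robot, and variables do not carry over. Pictures are saved under pics/ and viewed, and the job is handed in when it is done.

Besides the shell and the picture viewer there is one more tool, called after ">>>" as a command line: name --argument value ..., lists and objects as JSON in quotes. jog_arm: Moves the arm, as the interface text tells. Its arguments: {"type":"object","properties":{"deltas":{"type":"array","items":{"type":"number"}},"jaw":{"type":"number"},"force":{"type":"number"}},"required":["deltas"]}

```bash
mkdir -p pics; python3 - <<'E'
from plant import *
import cv2,numpy as np
print(state())
for n in ["scene","side","wrist"]:
    c=get_calibration(n)
    p,d=snapshot(n)
    cv2.imwrite(f"pics/{n}0.png",p[:,:,::-1]); np.savez(f"{n}0.npz",p=p,d=d,**{k:np.array(v) for k,v in c.items()})
    print(n,c)
E
```

```text
{'time': 0.0, 'joints': array([-1.74157850e-01,  2.45832742e-01,  1.55899353e+00,  3.81703770e-05,
        1.33868230e+00, -1.74087557e-01]), 'joint_vel': array([ 3.24117464e-04,  1.39917119e-05,  1.64519575e-03,  1.06967493e-03,
        1.22856113e-04, -1.16773122e-03]), 'joint_efforts': array([ 6.17919522e-04, -4.29512215e+01, -3.26122355e+01, -1.30276699e-04,
        5.42047856e-03, -1.36905024e-05]), 'eef_pos': array([6.49504048e-01, 6.42106477e-05, 2.55179337e-01]), 'tool_rot': array([ 1.20863953,  1.21081834, -1.21046832]), 'force': array([-0.37432059, -0.53517703, -0.11458954]), 'moment': array([ 0.00352197,  0.01427832, -0.03268206]), 'opening': 0.08531383056294434}
scene {'intrinsics': array([[410.34567268,   0.        , 325.7553827 ],
       [  0.        , 410.34567268, 201.99216885],
       [  0.        ,   0.        ,   1.        ]]), 'rvec': array([ 0.88537397, -2.30141779,  1.29198717]), 'tvec': array([0.34955265, 0.23948708, 0.79671502])}
side {'intrinsics': array([[463.48129604,   0.        , 318.87899501],
       [  0.        , 463.48129604, 193.67887372],
       [  0.        ,   0.        ,   1.        ]]), 'rvec': array([ 2.05732021,  0.8613331 , -0.42130209]), 'tvec': array([-0.34797174, -0.18771081,  1.40732211])}
wrist {'intrinsics': array([[302.99426887,   0.        , 320.71161191],
       [  0.        , 302.99426887, 200.78645612],
       [  0.        ,   0.        ,   1.        ]]), 'rvec': array([-2.82149737e+00, -7.55908795e-04,  2.39366105e-03]), 'tvec': array([-0.64949478, -0.04094117,  0.38147336])}
```

View pics/scene0.png

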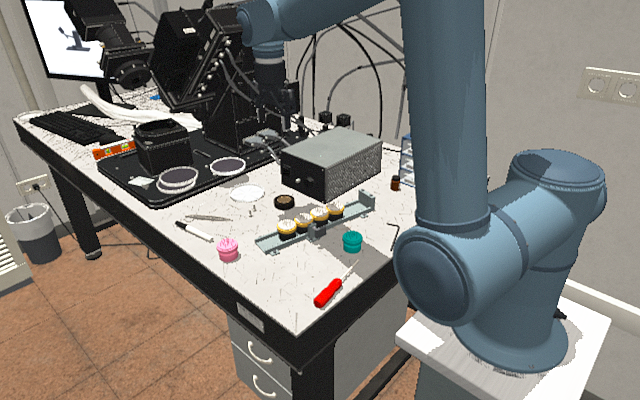

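View pics/side0.png

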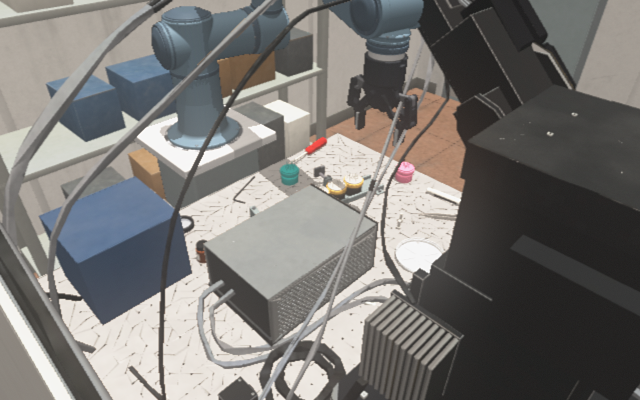

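View pics/wrist0.png

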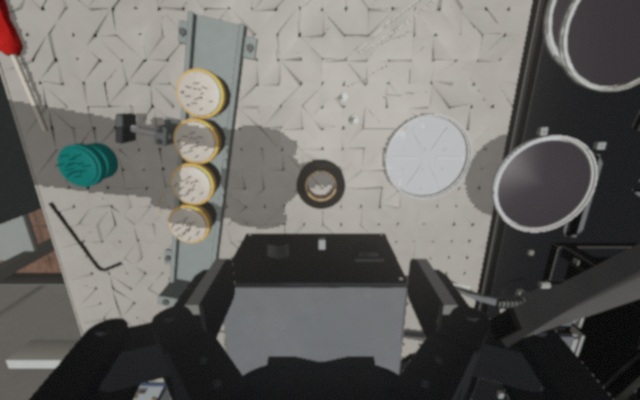

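The wrist view shows the rail running from about (215,20), the open end, down to about (180,300), the stop end. The four brass mounts are at (202,92), (197,140), (193,184) and (190,222), and the bolt plate is at (125,128). The turquoise look-alike at (85,165) stands outside the rail. The pink look-alike shows only in the scene view, at (228,249). I'll enlarge and measure.

```bash
cat > h.py <<'E'
import cv2,numpy as np
def load(n):
    z=np.load(n); R=cv2.Rodrigues(z['rvec'])[0]; return z['p'],z['d'],z['intrinsics'],R,z['tvec']
def pix2w_z(n,u,v,z):
    p,d,K,R,t=load(n); r=R.T@np.linalg.inv(K)@np.array([u,v,1.]); c=-R.T@t; s=(z-c[2])/r[2]; return c+s*r
def pix2w_d(n,u,v):
    p,d,K,R,t=load(n); D=d[int(round(v)),int(round(u))]; return R.T@(D*(np.linalg.inv(K)@np.array([u,v,1.]))-t)
def proj(n,X):
    p,d,K,R,t=load(n); q=K@(R@np.asarray(X)+t); return q[:2]/q[2]
E
python3 - <<'E'
from h import *
p=load('wrist0.npz')[0]
cv2.imwrite('pics/w0c.png',cv2.resize(p[0:310,40:340,::-1],None,fx=1.93,fy=1.93,interpolation=cv2.INTER_CUBIC))
p=load('scene0.npz')[0]
cv2.imwrite('pics/s0c.png',cv2.resize(p[150:290,190:410,::-1],None,fx=3.6,fy=3.6,interpolation=cv2.INTER_CUBIC))
for uv in [(202,92),(197,140),(193,184),(190,222),(85,165),(125,128),(320,184)]: print(uv,pix2w_d('wrist0.npz',*uv))
E
```

```text
(202, 92) [0.52882487 0.08936268 0.04675614]
(197, 140) [0.51671117 0.04088216 0.04468862]
(193, 184) [ 0.50565297 -0.00818319  0.04404039]
(190, 222) [ 0.49597732 -0.05440501  0.04397755]
(85, 165) [0.39090002 0.01392273 0.04632306]
(125, 128) [0.44546068 0.05390912 0.05037615]
(320, 184) [ 0.64858929 -0.02023558 -0.0007979 ]
```

View pics/w0c.png

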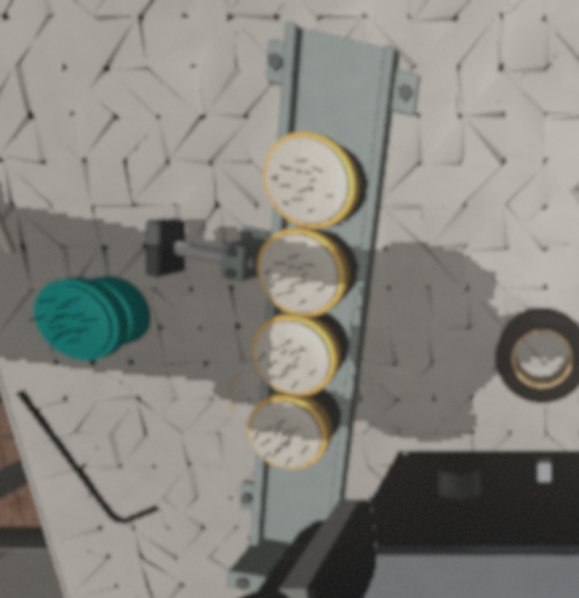

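View pics/s0c.png

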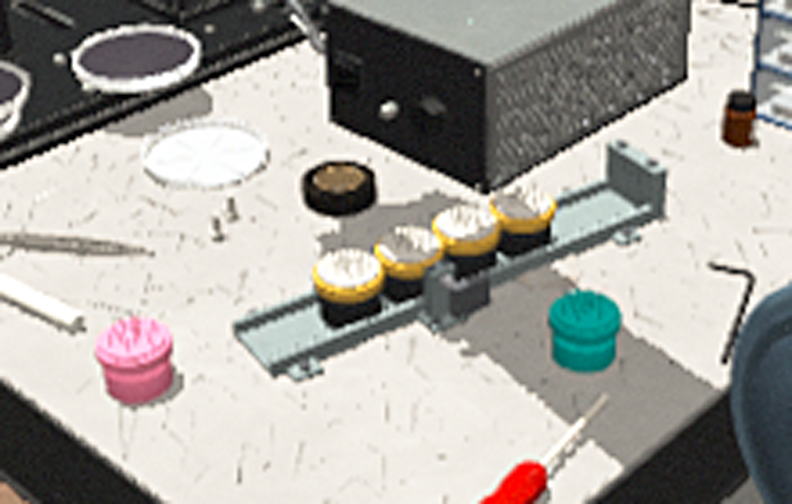

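```bash
python3 - <<'E'
from h import *
n='wrist0.npz'
f=lambda u,v,z:pix2w_z(n,40+u/1.93,v/1.93,z)
A=f(290,24,.015);B=f(396,48,.015);C=f(345,500,.015);D=f(253,535,.015)
print(A,B,C,D)
for a,b in((C,B),(D,A)): d=b-a; print('dir deg of rail +y vs world y',np.degrees(np.arctan2(-d[0],d[1])),np.linalg.norm(b-a))
print('width',np.linalg.norm(A-B))
# point cloud
p,d,K,R,t=load(n)
v,u=np.mgrid[0:400,0:640]; ok=d>0
X=(R.T@((np.linalg.inv(K)@np.stack([u[ok],v[ok],np.ones(ok.sum())]))*d[ok]-t[:,None])).T
uv=np.stack([u[ok],v[ok]],1)
for uv0 in [(202,92),(197,140),(193,184),(190,222)]:
    c=pix2w_d(n,*uv0)
    m=(np.hypot(X[:,0]-c[0],X[:,1]-c[1])<.035)&(X[:,2]>.030)&(X[:,2]<.06)&(np.hypot(*(uv-np.array(uv0)).T)<30)
    print(uv0,m.sum(),X[m].mean(0),X[m].min(0),X[m].max(0),np.median(X[m,2]))
for (xx,yy) in [(0.648,-.02)]:
    m=(np.hypot(X[:,0]-xx,X[:,1]-yy)<.05)&(X[:,2]>.012)&(X[:,2]<.03); print('tape',X[m].mean(0),X[m].min(0),X[m].max(0))
m=(X[:,0]>.40)&(X[:,0]<.47)&(X[:,1]>.03)&(X[:,1]<.1)&(X[:,2]>.025); print('plate',X[m].mean(0),X[m].min(0),X[m].max(0))
# box from scene
p,d,K,R,t=load('scene0.npz')
for uv in[(281,155),(326,202),(383,135),(330,128),(326,165)]: print('box',uv,pix2w_d('scene0.npz',*uv))
for uv in[(395,183),(247,193)]: print(uv,pix2w_d('scene0.npz',*uv))
E
```

```text
[0.51443231 0.16768629 0.015     ] [0.57042106 0.15630714 0.015     ] [ 0.51358703 -0.11961389  0.015     ] [ 0.44563743 -0.14750905  0.015     ]
dir deg of rail +y vs world y -11.638965887341213 0.28171354379580926
dir deg of rail +y vs world y -12.312350916685517 0.3226156244947219
width 0.057133399932882495
(202, 92) 2010 [0.52608361 0.08789055 0.04389612] [0.50012361 0.05989947 0.03262841] [0.54896487 0.11244862 0.05723798] 0.044334392270382134
(197, 140) 2054 [0.51482441 0.04053459 0.04334758] [0.48214569 0.00807269 0.03014066] [0.53851988 0.0707939  0.05722288] 0.04412405195130234
(193, 184) 1871 [ 0.50560861 -0.00772746  0.04355689] [ 0.47917246 -0.04303254  0.03192086] [0.52766424 0.0250389  0.05725139] 0.044154355827265505
(190, 222) 1552 [ 0.49592099 -0.05145327  0.04378337] [ 0.46771701 -0.08219451  0.03191952] [ 0.51688255 -0.01973654  0.0570213 ] 0.04422193852747581
tape [ 0.64882439 -0.01546025  0.01882759] [ 0.61790538 -0.04639809  0.01204905] [0.67790255 0.01320917 0.02146314]
plate [0.44671335 0.05360266 0.04576027] [0.43500834 0.03861442 0.02996487] [0.46999382 0.06892924 0.05698519]
box (281, 155) [ 0.72530898 -0.08368116  0.11022108]
box (326, 202) [ 0.55295424 -0.09053171  0.01490104]
box (383, 135) [ 0.75500066 -0.65454108 -0.00750002]
box (330, 128) [ 0.89965339 -0.49674464  0.03053891]
box (326, 165) [ 0.56008736 -0.09895738  0.12596577]
(395, 183) [ 0.45980291 -0.29719673  0.02605313]
(247, 193) [0.77827261 0.01461528 0.00276732]
```

```bash
cat >> h.py <<'E'
from scipy.spatial.transform import Rotation as Ro
TH=np.radians(-11.9); O=np.array([.507,-.0043,0])
YR=np.array([-np.sin(TH),np.cos(TH),0]); XR=np.array([np.cos(TH),np.sin(TH),0])
def rail(P): P=np.asarray(P)-O; return np.array([P@XR,P@YR,P[2]])
def world(r): return O+r[0]*XR+r[1]*YR+np.array([0,0,r[2]])
def plan(target_rail):
    from plant import state
    s=state(); R=Ro.from_rotvec(s['tool_rot']).as_matrix()
    e=world(target_rail)-s['eef_pos']
    print('t',s['time'],'rail pos',rail(s['eef_pos']).round(4),'F',s['force'].round(1),'open',round(s['opening'],4))
    print('tool x,y,z in rail', [ (a@XR).round(3).item() for a in R.T],[ (a@YR).round(3).item() for a in R.T],[a[2].round(3).item() for a in R.T])
    print('delta tool mm',(R.T@e*1000).round(1))
E
python3 - <<'E'
from h import *
plan([0,.16,.2])
E
```

```text
t 0.15 rail pos [0.1386 0.0337 0.2554] F [-0.6 -0.5  0.6] open 0.0853
tool x,y,z in rail [-0.002, 0.979, 0.206] [-0.0, 0.206, -0.979] [-1.0, -0.001, -0.0]
delta tool mm [  55.6 -109.5 -152.2]
```

>>> jog_arm --deltas '[0,0,0,0.104,0,0,0,0.104,10,-46,-42,0,10,-46,-42,0,10,-46,-42,0]' --jaw 1 --force 40

```text
time: 0.78
eef_pos: [0.5406, 0.1516, 0.226]
tool_rot: [1.361, 1.104, -1.361]
force: [0.0, 0.7, -0.2]
opening: -0.0003
```

>>> jog_arm --deltas '[0,0,0,0,0,0,0,0]'

```text
time: 1.02
eef_pos: [0.5423, 0.1503, 0.2267]
tool_rot: [1.361, 1.103, -1.36]
force: [-0.0, -0.1, 0.4]
opening: -0.0001
```

```bash
python3 - <<'E'
from h import *
from plant import *
plan([0,.16,.2])
for n in ["wrist","scene"]:
    c=get_calibration(n)
    p,d=snapshot(n)
    cv2.imwrite(f"pics/{n}1.png",p[:,:,::-1]); np.savez(f"{n}1.npz",p=p,d=d,**{k:np.array(v) for k,v in c.items()})
E
```

```text
t 1.025 rail pos [0.0026 0.1586 0.2267] F [-0.  -0.1  0.4] open -0.0001
tool x,y,z in rail [0.001, 1.0, 0.0] [-0.0, 0.0, -1.0] [-1.0, 0.001, 0.0]
delta tool mm [26.7 -2.6 -1.4]
```

View pics/wrist1.png

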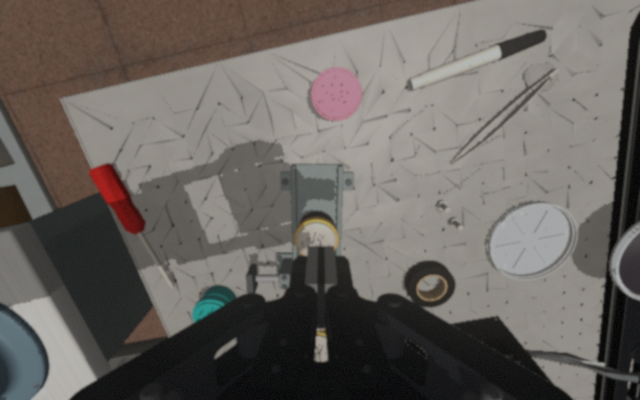

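View pics/scene1.png

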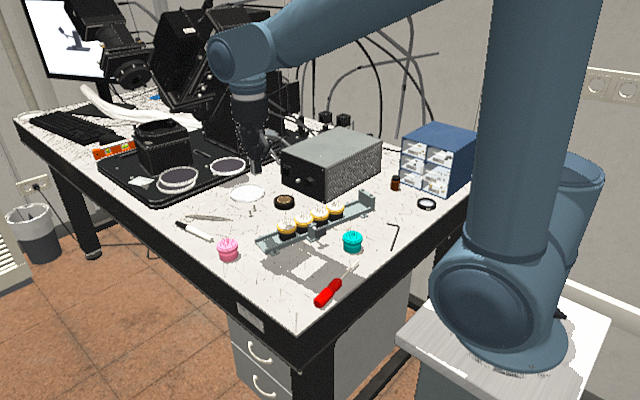

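The wrist view shows the rail vertical in the picture. Its open-end top edge runs from about (290,165) to (342,165), mount_3 is at (318,232) and the fingertips are at (322,250). In the scene view the vial is at (395,183) and the lens ring at (427,203), both far from the path. Next I check the rail frame against this closer view.

```bash
python3 - <<'E'
from h import *
p=load('wrist1.npz')[0]
im=cv2.resize(p[150:300,230:400,::-1],None,fx=4,fy=4,interpolation=cv2.INTER_CUBIC)
cv2.imwrite('pics/w1c.png',im)
n='wrist1.npz'
for r in [(-.0295,.17,.015),(.0295,.17,.015),(0,.0945+.0245,.041)]: print(r,proj(n,world(r)), (proj(n,world(r))-[230,150])*4)
p,d,K,R,t=load(n)
v,u=np.mgrid[0:400,0:640]; ok=(d>0)&(v<248)&(v>205)&(u>290)&(u<350)
X=(R.T@((np.linalg.inv(K)@np.stack([u[ok],v[ok],np.ones(ok.sum())]))*d[ok]-t[:,None])).T
r=np.array([rail(x) for x in X])
m=(r[:,2]>.033)&(r[:,2]<.06)&(abs(r[:,0])<.04)
print(m.sum(),r[m].min(0),r[m].max(0),np.percentile(r[m],[1,99],axis=0))
E
```

```text
(-0.0295, 0.17, 0.015) [291.31745432 166.72601429] [245.2698173   66.90405717]
(0.0295, 0.17, 0.015) [344.60447668 166.73991405] [458.41790674  66.9596562 ]
(0, 0.119, 0.041) [317.88344899 218.29652046] [351.53379596 273.18608186]
1119 [-0.0266614   0.08434003  0.0330736 ] [0.02124448 0.11894167 0.05745644] [[-0.02539253  0.08640239  0.03380877]
 [ 0.02095956  0.11854319  0.05383124]]
```

View pics/w1c.png

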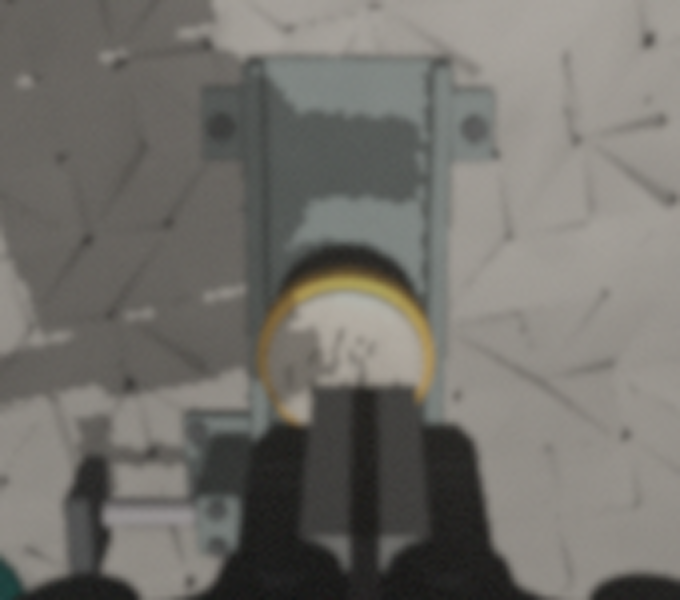

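```bash
echo 'O=O-.0015*XR+.002*YR' >> h.py; python3 -c "
from h import *
plan([0,.148,.053])"
```

```text
t 1.125 rail pos [0.005  0.1559 0.227 ] F [-0.6 -0.3  0. ] open -0.0003
tool x,y,z in rail [0.001, 1.0, -0.002] [0.0, -0.002, -1.0] [-1.0, 0.001, -0.0]
delta tool mm [174.   -5.1   7.9]
```

>>> jog_arm --deltas '[40,-4,2,0,40,0,2,0,40,0,2,0,35,0,2,0,18,0,0,0]'

```text
time: 1.75
eef_pos: [0.5362, 0.1422, 0.0517]
tool_rot: [1.361, 1.104, -1.364]
force: [-0.4, -0.7, 1.7]
opening: 0.0
```

```bash
python3 - <<'E'
from h import *
from plant import *
plan([0,.03,.053])
c=get_calibration('wrist');p,d=snapshot('wrist')
cv2.imwrite("pics/wrist2.png",p[:,:,::-1]); np.savez("wrist2.npz",p=p,d=d,**c)
p,d=snapshot('scene')
cv2.imwrite("pics/scene2.png",cv2.resize(p[130:290,190:410,::-1],None,fx=3.6,fy=3.6,interpolation=cv2.INTER_CUBIC))
E
```

```text
t 1.75 rail pos [-1.000e-04  1.474e-01  5.170e-02] F [-0.4 -0.7  1.7] open 0.0
tool x,y,z in rail [-0.002, 1.0, -0.002] [-0.001, -0.002, -1.0] [-1.0, -0.002, 0.001]
delta tool mm [ -1.2   0.4 117.4]
```

View pics/wrist2.png

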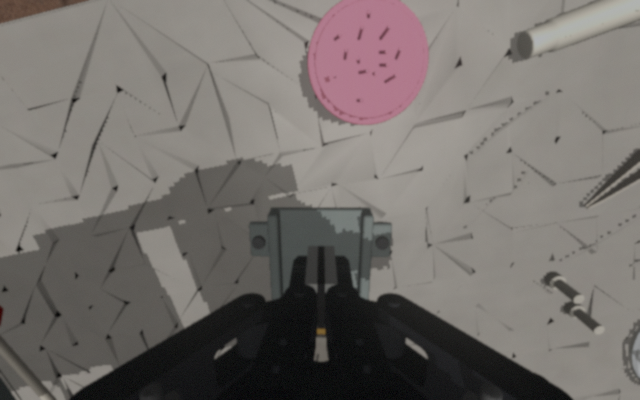

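View pics/scene2.png

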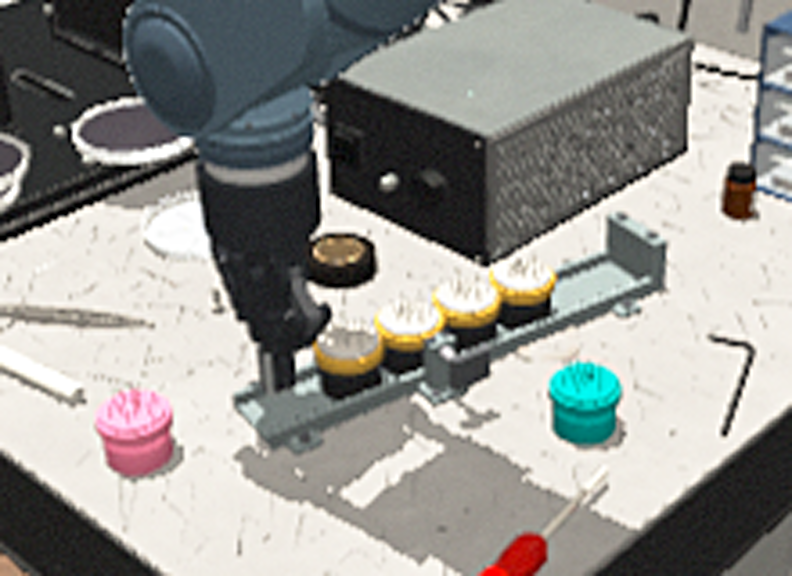

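The fingers are centred behind mount_3, in scene crop about (278,385) behind the mount at (348,365). They're inside the channel and clear of the walls. Starting the slow push.

>>> jog_arm --deltas '[0,0,4,0,0,0,4,0,0,0,4,0,0,0,3,0,0,0,3,0]'

```text
time: 2.48
eef_pos: [0.5328, 0.1256, 0.0538]
tool_rot: [1.361, 1.103, -1.36]
force: [-0.2, 1.1, 0.1]
opening: 0.0004
```

>>> jog_arm --deltas '[0,0,3,0,0,0,3,0,0,0,3,0,0,0,3,0,0,0,3,0]'

```text
time: 3.1
eef_pos: [0.5296, 0.111, 0.0536]
tool_rot: [1.361, 1.104, -1.361]
force: [0.2, 2.5, 0.4]
opening: 0.0001
```

```bash
python3 - <<'E'
from h import *
from plant import *
plan([0,.046,.053])
p,d=snapshot('scene')
cv2.imwrite("pics/scene3.png",cv2.resize(p[130:290,190:410,::-1],None,fx=3.6,fy=3.6,interpolation=cv2.INTER_CUBIC))
E
```

```text
t 3.1 rail pos [-0.0002  0.1155  0.0536] F [0.2 2.5 0.4] open 0.0001
tool x,y,z in rail [0.0, 1.0, -0.0] [0.0, -0.0, -1.0] [-1.0, 0.0, -0.0]
delta tool mm [ 0.6  0.2 69.5]
```

View pics/scene3.png

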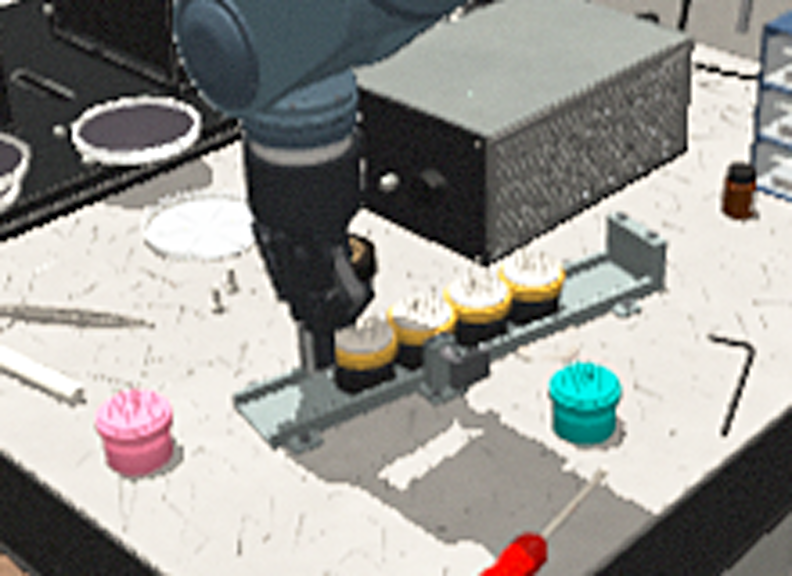

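The train is moving together and upright at 2.5 N, with mounts in the crop at (365,345), (420,320), (478,295) and (532,275). I keep pushing.

>>> jog_arm --deltas '[0,0,4,0,0,0,4,0,0,0,4,0,0,0,4,0,0,0,4,0]'

```text
time: 3.78
eef_pos: [0.5254, 0.0912, 0.0536]
tool_rot: [1.361, 1.104, -1.361]
force: [0.6, 3.0, -0.4]
opening: -0.0
```

>>> jog_arm --deltas '[0,0,4,0,0,0,4,0,0,0,4,0,0,0,4,0,0,0,4,0]'

```text
time: 4.4
eef_pos: [0.5213, 0.0717, 0.0536]
tool_rot: [1.361, 1.104, -1.361]
force: [-0.0, 3.5, 0.2]
opening: -0.0001
```

>>> jog_arm --deltas '[0,0,4,0,0,0,4,0,0,0,3,0,0,0,3,0,0,0,2,0]'

```text
time: 5.03
eef_pos: [0.518, 0.0561, 0.0536]
tool_rot: [1.361, 1.104, -1.361]
force: [0.4, 1.6, -0.4]
opening: 0.0
```

```bash
python3 - <<'E'
from h import *
from plant import *
plan([0,.046,.053])
p,d=snapshot('scene')
cv2.imwrite("pics/scene4.png",cv2.resize(p[130:290,190:410,::-1],None,fx=3.6,fy=3.6,interpolation=cv2.INTER_CUBIC))
E
```

```text
t 5.025 rail pos [-0.0002  0.0594  0.0536] F [ 0.4  1.6 -0.4] open 0.0
tool x,y,z in rail [-0.0, 1.0, -0.0] [0.0, -0.0, -1.0] [-1.0, -0.0, -0.0]
delta tool mm [ 0.6  0.2 13.4]
```

View pics/scene4.png

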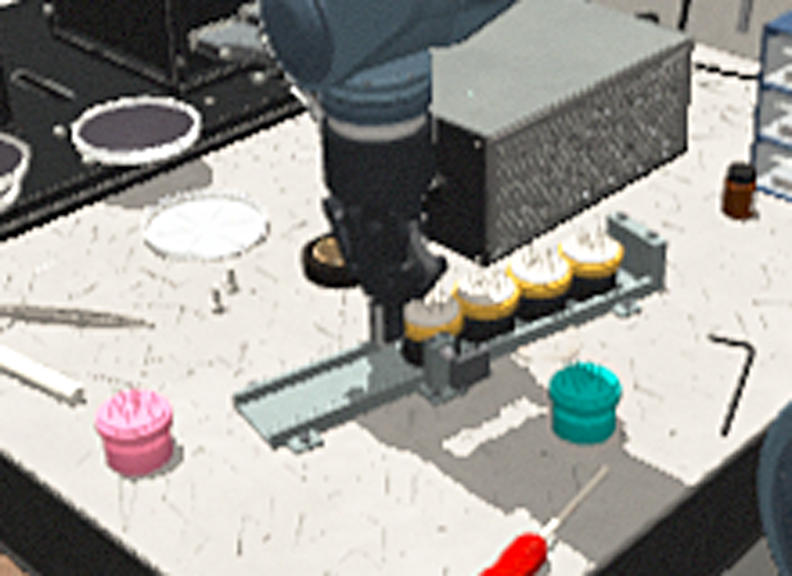

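>>> jog_arm --deltas '[0,0,2,0,0,0,2,0,0,0,2,0,0,0,2,0,0,0,2,0]'

```text
time: 5.7
eef_pos: [0.516, 0.0464, 0.0536]
tool_rot: [1.361, 1.104, -1.361]
force: [-0.1, 2.2, 0.6]
opening: 0.0001
```

>>> jog_arm --deltas '[0,0,1,0,0,0,1,0,0,0,1,0]'

```text
time: 6.08
eef_pos: [0.5153, 0.0435, 0.0535]
tool_rot: [1.361, 1.104, -1.361]
force: [-0.0, 2.5, 0.2]
opening: -0.0002
```

>>> jog_arm --deltas '[0,0,1,0,0,0,1,0]'

```text
time: 6.32
eef_pos: [0.515, 0.0416, 0.0536]
tool_rot: [1.361, 1.104, -1.361]
force: [0.4, 2.5, 0.4]
opening: 0.0
```

>>> jog_arm --deltas '[0,0,1,0,0,0,0,0]'

```text
time: 6.58
eef_pos: [0.5148, 0.041, 0.0536]
tool_rot: [1.362, 1.104, -1.36]
force: [1.2, 5.6, -0.1]
opening: -0.0003
```

```bash
python3 - <<'E'
from h import *
from plant import *
plan([0,.046,.053])
p,d=snapshot('scene')
cv2.imwrite("pics/scene5.png",cv2.resize(p[180:270,270:400,::-1],None,fx=6,fy=6,interpolation=cv2.INTER_CUBIC))
E
```

```text
t 6.575 rail pos [-0.0002  0.044   0.0536] F [ 1.2  5.6 -0.1] open -0.0003
tool x,y,z in rail [0.0, 1.0, -0.001] [0.001, -0.001, -1.0] [-1.0, 0.0, -0.001]
delta tool mm [ 0.6  0.2 -2. ]
```

View pics/scene5.png

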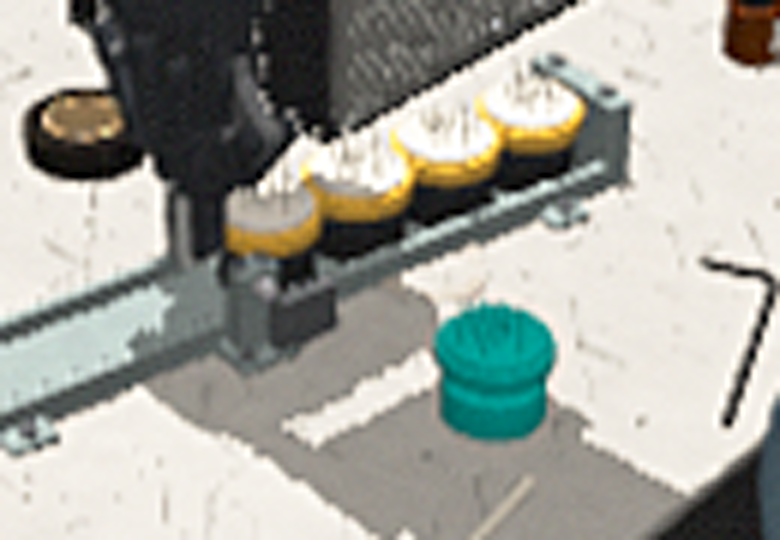

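>>> jog_arm --deltas '[0,0,1,0,0,0,1,0,0,0,0,0]'

```text
time: 7.0
eef_pos: [0.5147, 0.0404, 0.0537]
tool_rot: [1.365, 1.105, -1.359]
force: [3.8, 11.8, -0.1]
opening: 0.0001
```

The row is home: the force rose to 12 N with no further travel. Now I back off, lift, and move to the bolt side.

>>> jog_arm --deltas '[0,0,-4,0,0,0,-9,0,0,0,-9,0,-40,0,0,0,-45,0,0,0]'

```text
time: 7.62
eef_pos: [0.5182, 0.0606, 0.1387]
tool_rot: [1.359, 1.105, -1.363]
force: [1.9, 0.3, -0.0]
opening: 0.0001
```

>>> jog_arm --deltas '[0,-40,7,0,0,-40,7,0,0,-36,7,0,0,0,0,0]'

```text
time: 8.12
eef_pos: [0.399, 0.0641, 0.1379]
tool_rot: [1.36, 1.104, -1.361]
force: [-0.0, 0.3, 0.1]
opening: -0.0001
```

```bash
python3 - <<'E'
from h import *
from plant import *
plan([-.113,.0415,.060])
c=get_calibration('wrist');p,d=snapshot('wrist')
cv2.imwrite("pics/wrist6.png",p[:,:,::-1]); np.savez("wrist6.npz",p=p,d=d,**c)
for r in [(-.079,.0415,.054),(-.079,.0565,.054),(-.079,.0265,.054)]: print(r,proj('wrist6.npz',world(r)))
c=get_calibration('scene');p,d=snapshot('scene');np.savez("scene6.npz",p=p,d=d,**c)
cv2.imwrite("pics/scene6.png",cv2.resize(p[180:270,270:400,::-1],None,fx=6,fy=6,interpolation=cv2.INTER_CUBIC))
E
```

```text
t 8.125 rail pos [-0.1183  0.0426  0.1379] F [-0.   0.3  0.1] open -0.0001
tool x,y,z in rail [-0.001, 1.0, 0.0] [-0.0, 0.0, -1.0] [-1.0, -0.001, 0.0]
delta tool mm [77.9  5.3  1.1]
(-0.079, 0.0415, 0.054) [374.9214233  220.97646471]
(-0.079, 0.0565, 0.054) [376.13139321 201.20741796]
(-0.079, 0.0265, 0.054) [373.76283164 239.90606993]
```

View pics/wrist6.png

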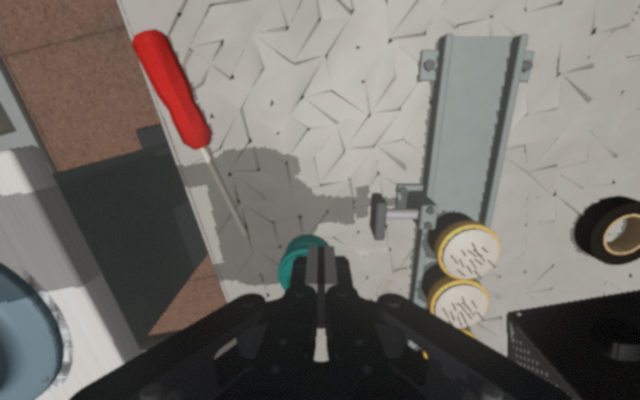

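View pics/scene6.png

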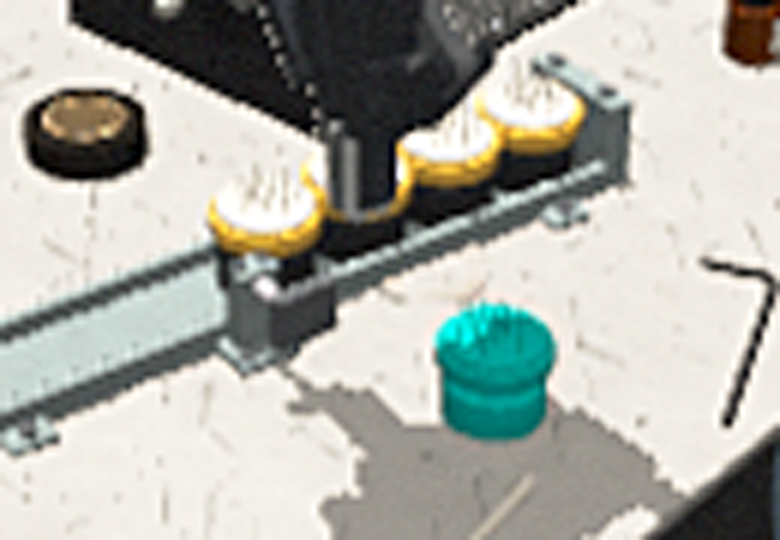

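Wrist view: the plate's outer face is at column 373, rows 195–238, matching the prediction of (375, 201–240). The row sits closed against the stop. The turquoise mount at (303,262) stays clear of the descent.

>>> jog_arm --deltas '[30,5,0,0,30,0,0,0,18,0,0,0,0,0,0,0]'

```text
time: 8.72
eef_pos: [0.406, 0.0626, 0.0596]
tool_rot: [1.359, 1.106, -1.363]
force: [0.6, -0.3, -0.2]
opening: 0.0001
```

>>> jog_arm --deltas '[0,4,0,0,0,4,0,0,0,4,0,0,0,4,0,0]'

```text
time: 9.22
eef_pos: [0.4222, 0.0592, 0.061]
tool_rot: [1.361, 1.103, -1.36]
force: [-0.2, -0.5, -0.1]
opening: -0.0002
```

```bash
python3 - <<'E'
from h import *
from plant import *
plan([-.0675,.0415,.060])
p,d=snapshot('scene')
cv2.imwrite("pics/scene7.png",cv2.resize(p[180:270,270:400,::-1],None,fx=6,fy=6,interpolation=cv2.INTER_CUBIC))
p,d=snapshot('wrist')
cv2.imwrite("pics/wrist7.png",p[:,:,::-1])
E
```

```text
t 9.225 rail pos [-0.0945  0.0426  0.061 ] F [-0.2 -0.5 -0.1] open -0.0002
tool x,y,z in rail [0.001, 1.0, -0.0] [0.0, -0.0, -1.0] [-1.0, 0.001, -0.0]
delta tool mm [ 1.  27.   1.1]
```

View pics/scene7.png

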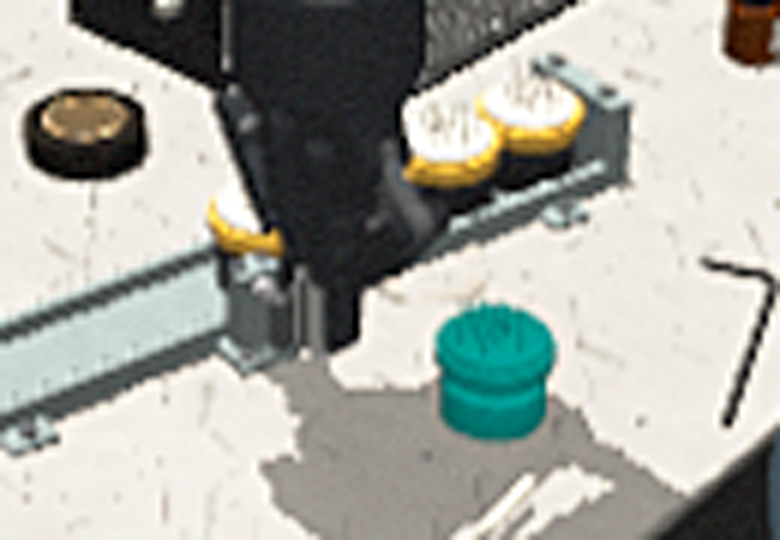

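View pics/wrist7.png

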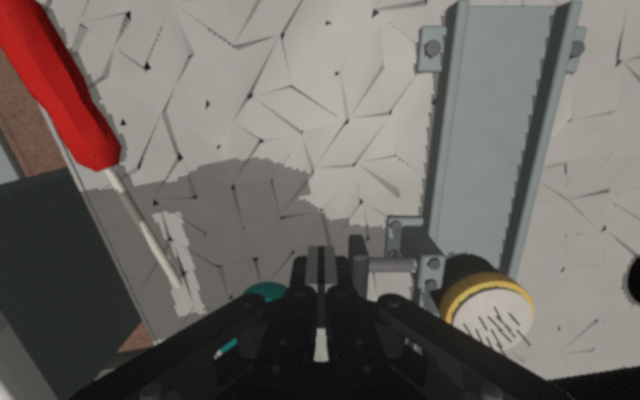

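>>> jog_arm --deltas '[0,3,0,0,0,3,0,0,0,3,0,0,0,3,0,0,0,3,0,0]'

```text
time: 9.95
eef_pos: [0.4364, 0.0561, 0.0605]
tool_rot: [1.361, 1.104, -1.361]
force: [-0.7, -1.1, 0.5]
opening: -0.0001
```

>>> jog_arm --deltas '[0,2,0,0,0,2,0,0,0,2,0,0,0,2,0,0]'

```text
time: 10.45
eef_pos: [0.4442, 0.0545, 0.0605]
tool_rot: [1.361, 1.104, -1.361]
force: [-0.6, 0.0, -0.3]
opening: 0.0
```

```bash
python3 - <<'E'
from h import *
from plant import *
plan([-.0675,.0415,.060])
p,d=snapshot('wrist')
cv2.imwrite("pics/wrist8.png",cv2.resize(p[180:330,250:570,::-1],None,fx=2.5,fy=2.5,interpolation=cv2.INTER_CUBIC))
E
```

```text
t 10.45 rail pos [-0.0721  0.0426  0.0605] F [-0.6  0.  -0.3] open 0.0
tool x,y,z in rail [-0.0, 1.0, -0.0] [-0.0, -0.0, -1.0] [-1.0, -0.0, 0.0]
delta tool mm [0.5 4.6 1.1]
```

View pics/wrist8.png

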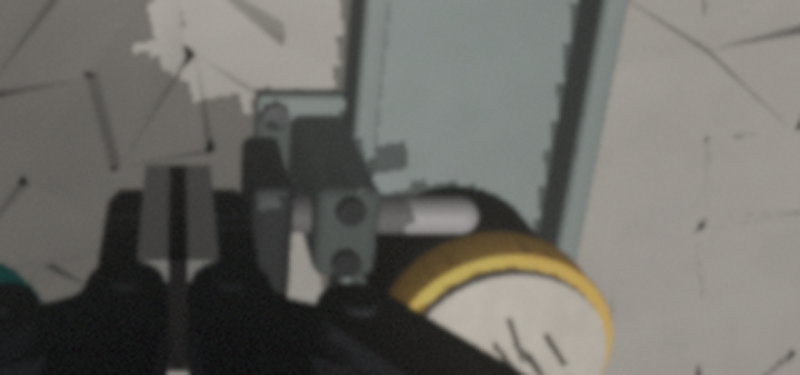

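The bolt is moving in: its pin tip is at crop (475,215), passing behind the collar of mount_3 at (510,270). I push until it meets its stop.

>>> jog_arm --deltas '[0,1.5,0,0,0,1.5,0,0,0,1,0,0]'

```text
time: 10.88
eef_pos: [0.4481, 0.0537, 0.0606]
tool_rot: [1.361, 1.104, -1.361]
force: [-0.5, -0.6, -0.2]
opening: -0.0001
```

>>> jog_arm --deltas '[0,1,0,0,0,1,0,0,0,0,0,0]'

```text
time: 11.25
eef_pos: [0.4485, 0.0537, 0.0602]
tool_rot: [1.359, 1.107, -1.364]
force: [-6.8, 1.7, 5.8]
opening: 0.0002
```

>>> jog_arm --deltas '[0,1,0,0,0,0.5,0,0,0,0,0,0]'

```text
time: 11.62
eef_pos: [0.4486, 0.0537, 0.0599]
tool_rot: [1.357, 1.11, -1.367]
force: [-12.0, 1.9, 9.4]
opening: -0.0001
```

```bash
python3 - <<'E'
from h import *
from plant import *
plan([-.0675,.0415,.060])
p,d=snapshot('wrist')
cv2.imwrite("pics/wrist9.png",cv2.resize(p[180:330,250:570,::-1],None,fx=2.5,fy=2.5,interpolation=cv2.INTER_CUBIC))
E
```

```text
t 11.625 rail pos [-0.0676  0.0427  0.0599] F [-12.    1.9   9.4] open -0.0001
tool x,y,z in rail [-0.008, 1.0, 0.0] [-0.0, 0.0, -1.0] [-1.0, -0.008, 0.0]
delta tool mm [-0.1  0.1  1.2]
```

View pics/wrist9.png

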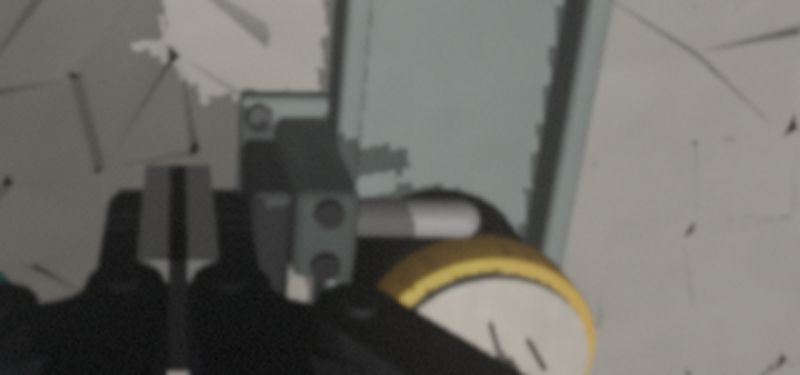

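>>> jog_arm --deltas '[0,-4,0,0,0,-12,0,0,0,-14,0,0,-40,0,0,0,-50,0,0,0]'

```text
time: 12.3
eef_pos: [0.4202, 0.0595, 0.1504]
tool_rot: [1.359, 1.106, -1.363]
force: [1.2, 0.5, -0.1]
opening: -0.0001
```

>>> jog_arm --deltas '[-30,-15,-30,0,-20,-15,-30,0,0,0,0,0,0,0,0,0]'

```text
time: 12.8
eef_pos: [0.4045, 0.1239, 0.1999]
tool_rot: [1.36, 1.104, -1.361]
force: [0.5, -0.2, -0.6]
opening: 0.0001
```

```bash
python3 - <<'E'
from h import *
from plant import *
plan([-.113,.0415,.060])
c=get_calibration('wrist');p,d=snapshot('wrist')
cv2.imwrite("pics/wrist10.png",p[:,:,::-1]); np.savez("wrist10.npz",p=p,d=d,**c)
for r in [(-.053,.0415,.054),(-.079,.0415,.054),(0,.0105,.05),(0,-.0385,.05),(0,-.0875,.05),(0,-.1365,.05)]: print(r,proj('wrist10.npz',world(r)))
c=get_calibration('scene');p,d=snapshot('scene');np.savez("scene10.npz",p=p,d=d,**c)
for r in [(-.053,.0415,.054),(-.079,.0415,.054),(0,.0105,.05),(0,-.0385,.05),(0,-.0875,.05),(0,-.1365,.05)]: print(r,(proj('scene10.npz',world(r))-[270,180])*6)
cv2.imwrite("pics/scene10.png",cv2.resize(p[180:270,270:400,::-1],None,fx=6,fy=6,interpolation=cv2.INTER_CUBIC))
E
```

```text
t 12.8 rail pos [-0.1252  0.1023  0.1999] F [ 0.5 -0.2 -0.6] open 0.0001
tool x,y,z in rail [-0.001, 1.0, -0.0] [-0.0, -0.0, -1.0] [-1.0, -0.001, 0.0]
delta tool mm [139.9  12.3  60.7]
(-0.053, 0.0415, 0.054) [394.50401628 253.63621763]
(-0.079, 0.0415, 0.054) [367.86034234 253.62072216]
(0, 0.0105, 0.05) [443.19867614 278.93446126]
(0, -0.0385, 0.05) [437.35831737 318.60665843]
(0, -0.0875, 0.05) [432.04862932 354.67413297]
(0, -0.1365, 0.05) [427.20042787 387.60683656]
(-0.053, 0.0415, 0.054) [269.24329566 259.79738291]
(-0.079, 0.0415, 0.054) [306.13360986 289.35217704]
(0, 0.0105, 0.05) [258.74679726 187.34216738]
(0, -0.0385, 0.05) [350.75032448 151.85444773]
(0, -0.0875, 0.05) [438.68510076 117.93613196]
(0, -0.1365, 0.05) [522.81519092  85.48536464]
```

View pics/scene10.png

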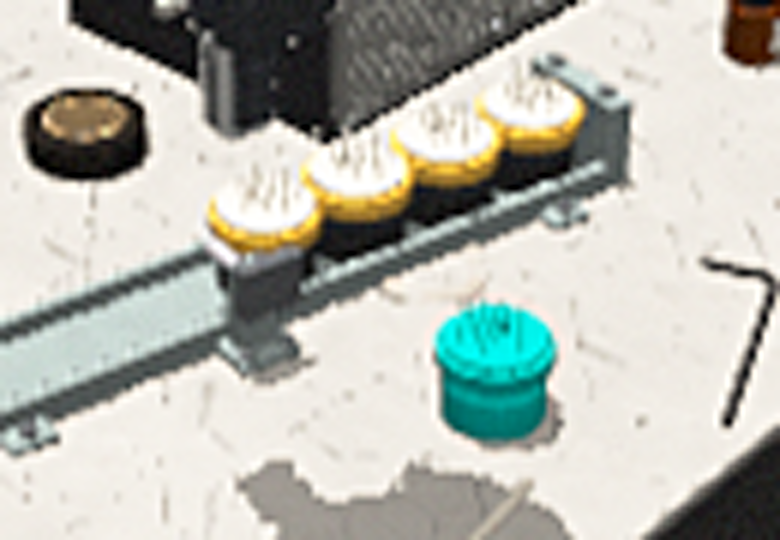

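View pics/wrist10.png

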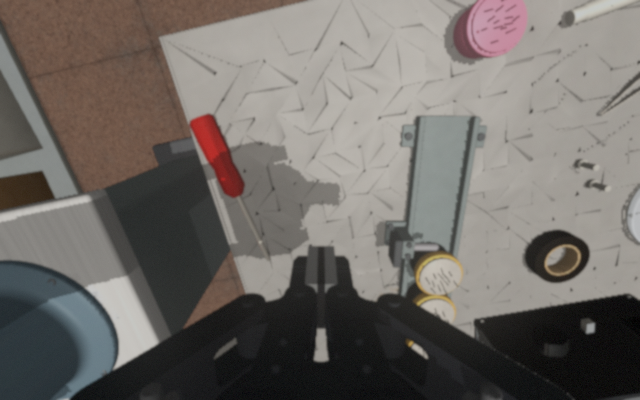

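Final views: the closed row, with tops at crop (265,205), (355,170), (448,135) and (532,105), is against the stop at (615,125). The bolt pin lies behind mount_3, and the plate is at wrist column ~392 against a predicted 394 for fully in. The arm is clear.

```bash
python3 -c "
from plant import *
print(hand_in()); print(state()['time'])"
```

```text
the job is handed in; nothing more can be done
None
the job is handed in; nothing more can be done
```

I pushed the four mounts along the rail as one train until the front one was against the end stop, then pushed the retaining bolt in behind the last mount. I then moved the arm clear and handed the job in at about 13 s of the 48 s allowed. No verdict was reported.

- **Row:** the push took 2–4 N until the mounts met the stop, where the force rose to 12 N with no further travel. In the last pictures the mounts are upright with no visible gaps.
- **Bolt:** the bolt stalled at 12 N, with the fingers at x = -67.6 mm in the rail's frame, against an expected -67.5 mm for fully in. In the last wrist picture the plate is at column 392 or so, against a predicted 394.
- **Bystanders:** nothing came near the tape roll, lens ring, vial or look-alikes. I saw no sign that any had moved, but I did not measure their final positions.
- **Disagreement:** at the stop, the finger position put mount 3 at about y = 8 mm, while its home is 10.5 mm. That is inside the tolerance and about what a 2 mm calibration error would give. I did not measure the mounts' final positions separately with the cameras.

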